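# Set and lock the preload of a cell compression jig

## Task

Set up the compression jig for the cell that lies in it: turn the black knob on top clockwise (seen from above) until the pressure plate bears on the cell and the knob takes about 0.4 N m to turn, and let it go. Then turn the knurled steel lock ring under the knob anticlockwise until it is tight at about 0.6 N m, so that the knob keeps its setting. Do not crush the cell or overtighten the ring, and leave the things lying round the jig where they are.

Things in the scene. Friction and masses are not known exactly. Their poses are not given: they have to be found in the camera images.
- jig: Cell compression jig, fixed. Base 146 (x) x 214 (y) mm, bridge 54 x 206 mm with its top 114 mm above the table. Origin: centre of the underside; z up, y along the bridge. On the bridge's middle, on one upright axis: lock ring (123 to 139 mm above the table), washer, knob skirt (143 to 147), knob (147 to 171). Knob and ring grip at any yaw, stay where left, and may be regrasped.
- spindle: Spindle with knob and pressure plate (86 x 146 mm, under the bridge). Turns in place; a rad clockwise lowers the plate 1.27 mm. Origin on the axis, 114 mm above the table. The knob turns freely (0.05 N m) for 0.3 to 2.4 rad, then the plate meets the cell and the torque rises 0.3 N m per rad. 0.3 N m puts some 100 N on the cell, 0.4 N m 140 N, 0.5 N m 180 N; over 260 N (0.7 N m) harms it.
- washer: Dark steel washer, 54 mm across, 3 mm thick, tongued so it cannot turn; origin at its underside on the axis, 139 mm above the table. The ring climbs (1.27 mm per rad), lifts the washer against the knob's skirt and so jams the knob. 0.4 N m on the ring presses it with some 110 N, 0.6 N m 165 N, 0.8 N m 225 N; over 340 N (1.2 N m) is overtight. Locking takes some 20 N off the cell.
- test_cell: Blue and silver prismatic cell, 148 x 100 x 27 mm, lying flat under the pressure plate on the jig's stiffly sprung platen. It is held there and not to be handled. Origin near the middle of one long edge, 48 mm above the table.
- knob_grip (a point): On the axis at half height of the black knob, 159 mm up. It is a knurled cylinder 34 mm across, 24 mm high; its steel skirt under it is 52 mm across, 4.4 mm thick. Clockwise from above presses the cell; 1.3 to 3.7 rad in all. Grip firmly, some 90 N (40 N slips at 0.35 N m). Read the torque just after a last small creep in the turning direction: at rest the arm springs back and it reads wrong.
- ring_grip (a point): On the axis at half height of the steel lock ring, 131 mm up. It is a knurled cylinder 58 mm across, 16 mm high, the widest part above the bridge. From above the fingers pass knob and skirt on both sides and stay above the bridge. Anticlockwise from above it turns freely (0.05 N m) for 0.4 to 2 rad, then the torque rises 0.7 N m per rad; 1.2 to 2.9 rad in all. Grip with some 90 N.
- caliper: Caliper with a display, lying flat on the table to the right of the jig, 220 mm long, 17 mm high. Origin: centre of its underside. Leave it alone.
- spare_cell: A second blue prismatic cell, 148 mm long, 27 mm thick and 100 mm high, standing on its edge on the table to the left and in front of the jig. Origin: centre of its underside. Leave it alone.
- busbar: Copper busbar, 130 x 25 x 8 mm, lying in front of the jig and to the right. Origin: centre of its underside. Leave it alone.
- white_tape: Roll of white tape, 75 mm across, 19 mm high, lying to the right of the jig and behind it. Origin: centre of its underside. Leave it alone.

How it is judged (in metres and radians):
On the way, in this order (a step that is already met when the one before it is completed fails the run):
1. the knob is turned down until the plate bears on the cell with its preload, 90 to 205 N (contact force between test_cell and spindle between 90 and 205 N), for 0.2 s.
2. the lock ring is turned tight, the washer pressing on the knob's skirt with more than 105 N while the cell keeps at least 75 N (contact force between washer and spindle above 105 N and contact force between test_cell and spindle above 75 N), for 0.2 s.
At the end, for the whole second after the job is handed in: The plate presses on the cell with 75 to 190 N, and the lock ring holds the washer against the knob's skirt with 105 to 240 N (all of step 2 and contact force between test_cell and spindle below 190 N and contact force between washer and spindle below 240 N); the robot touches nothing.
It fails at once if the cell is crushed: more than 260 N on it (contact force between test_cell and spindle above 260 N).
It fails at once if the lock ring is overtightened: more than 340 N on the washer (contact force between washer and spindle above 340 N).
It fails at once if the caliper, spare cell, busbar or tape roll is moved by more than 20 mm (distance of any of caliper, spare_cell, busbar, white_tape from where it was at the start of the episode above 0.02 m).
It also fails if it takes over 67 s, if anything falls off the work surface, if the arm or the gripper's body presses on something with over 40 N, if the wrist force passes 120 N, or if a joint passes its speed limit or range.

## Robot

A 6-joint arm with a two-finger parallel gripper is mounted at the origin on a cart in front of the work surface, level with it; the furniture and walls round the work are solid. World frame = base frame: x ahead of the robot, y to its left, z up, the work surface at z = 0. Lengths are in m, angles in degrees, forces in N, time in s.
With the tool pointing down it reaches from about 0.325 to 0.85 m from the base axis. Payload 15.5 kg.
Tool frame: the origin (TCP) lies midway between the tips of the shut fingers; the grasp point (between the pads) lies 19 mm behind it; z points along the fingers, y is the line along which they close (so a half turn about z gives the same grasp; the last joint's range is limited). The gripper opens to 91 mm and grips with 3 to 60 N. Pads are 32 mm wide; open, the fingers measure 118 mm over their backs; the gripper's body (76 mm by 178 mm) begins 60 mm behind the grasp point.
Start: joints at [-5.472, 28.281, 77.091, -0, 74.628, -5.472], TCP at [0.625, 0, 0.214] pointing down, gripper open.
Joint ranges: [-166.48, 166.48], [-47.26, 123.95], [12.59, 153.08], [-70.14, 250.14], [6.76, 159.57], [-176.63, 176.63]. Speed limits (degrees/s): [108.29, 108.29, 147.25, 172.46, 172.46, 172.46].

## Interface

Orientations are given as a 3x3 rotation matrix whose columns are the frame's x, y, z axes.
In Python, from bench import ctrl gives the robot as it stands. The module is installed in compiled form; this text tells all that it offers. Calls block until the motion is done:
- ctrl.goto(position, orientation): joint-space move of the TCP to a pose.
- ctrl.move_l(position, vel=0.15, ori=None, contact_N=None): straight line of the TCP; ori=None keeps the orientation; vel is the mean speed in m/s. With contact_N (N) it stops when the force on the tool has changed by that much, and returns True; else False.
- ctrl.movej(angles): joint-space move.
- ctrl.command_gripper(opening): opening from 0.0 (shut) to 1.0 (fully open); the grip force is fixed at half the most; returns when the fingers have stopped.
- ctrl.sleep(seconds).
- ctrl.ik(position, orientation): joint angles nearest the present ones, or None.
- ctrl.read_camera(name): name is "scene" or "side" or "wrist"; returns the picture (384x512x3 uint8, blue, green, red); there is no depth.
- ctrl.camera_params(name): a dict with "fx", "fy", "cx", "cy" (pixels), "pose" (4x4, takes a point from camera to world coordinates); the wrist camera has in their place "T_tool_cam" (4x4, takes a point from camera to tool coordinates, whose origin is the TCP and whose axes are the flange's). Camera axes: x right, y up, looking along -z (the intrinsics and any distortion apply to the point x, -y, -z); pixel columns grow to the right and rows downward; lengths in m; the calibration is good to about 2 mm. The wrist camera is an equidistant fisheye: a pixel r from the principal point sees the ray r / f radians off the axis. A picture is of the moment at which its call begins: read the wrist's pose just before it. camera_params takes no time and is no camera call.
A pose or a line that the arm cannot do raises ctrl.MotionError and nothing moves.
- ctrl.sign_off(): hands the job in; it is judged then, once.
Readings, each from a call of its own:
- ctrl.current_t(): time.
- ctrl.current_q(): joint angles.
- ctrl.current_dq(): joint speeds.
- ctrl.current_effort(): joint torques, N m.
- ctrl.current_tool_pos(): TCP position.
- ctrl.current_eef_rot(): TCP orientation.
- ctrl.current_contact_force(): force on the tool from outside, world axes, zero at the start.
- ctrl.current_wrist_torque(): the same for the moment, N m.
- ctrl.current_grip_width(): opening from 0.0 (shut) to 1.0 (fully open).
- ctrl.current_grasp_force(): force on a finger pad.
Only numpy, scipy, OpenCV 4.12 (cv2) and the standard library are available. Lean on these libraries where they do the work, as an engineer would, in place of code of your own. Each camera call takes 0.05 s, during which the arm holds its last target. There are 200 camera calls.

## Working session

There is one attempt and no reset: what is moved stays moved. The work goes in short steps, each a Python script; the robot and the scene stay as the last script left them, time stands still between calls to the robot, and variables do not carry over. Pictures are saved under pics/ and viewed, at most 10 in all, crops included, and the job is handed in when it is done.

```bash
mkdir -p pics; python3 - <<'E'
from bench import ctrl
import cv2,numpy as np
np.set_printoptions(precision=4,suppress=True)
for n in("scene","side","wrist"):
    p=ctrl.camera_params(n);print(n,p)
    cv2.imwrite(f"pics/{n}0.png",ctrl.read_camera(n))
print(ctrl.current_tool_pos(),ctrl.current_eef_rot(),ctrl.current_t(),ctrl.current_contact_force(),ctrl.current_wrist_torque(),ctrl.current_grip_width())
E
```

```text
scene {'fx': 452.7666425443834, 'fy': 452.7666425443834, 'cx': 258.56635195104406, 'cy': 195.6398554364649, 'pose': array([[ 0.6453,  0.3762, -0.6648, -0.355 ],
       [-0.7639,  0.319 , -0.561 , -0.6343],
       [ 0.001 ,  0.8699,  0.4933,  0.7925],
       [ 0.    ,  0.    ,  0.    ,  1.    ]])}
side {'fx': 422.92814238043366, 'fy': 422.92814238043366, 'cx': 249.41759917993593, 'cy': 196.16070682680493, 'pose': array([[ 0.9986,  0.0413, -0.0344,  0.5029],
       [-0.053 ,  0.6478, -0.7599, -0.8141],
       [-0.0091,  0.7607,  0.6491,  0.9419],
       [ 0.    ,  0.    ,  0.    ,  1.    ]])}
wrist {'fx': 297.3186396354542, 'fy': 297.3186396354542, 'cx': 259.6240014645754, 'cy': 194.08834892357532, 'T_tool_cam': array([[ 0.0009,  0.9631,  0.2693,  0.0751],
       [ 1.    , -0.0007, -0.001 , -0.0003],
       [-0.0008,  0.2693, -0.9631, -0.1704],
       [ 0.    ,  0.    ,  0.    ,  1.    ]])}
[0.6247 0.     0.2135] [[ 0.      1.     -0.0009]
 [ 1.     -0.      0.0001]
 [ 0.0001 -0.0009 -1.    ]] 0.15 [-0.0473 -0.231  -0.5664] [-0.0165  0.0209 -0.0508] 1.0014997092745952
```

View pics/scene0.png

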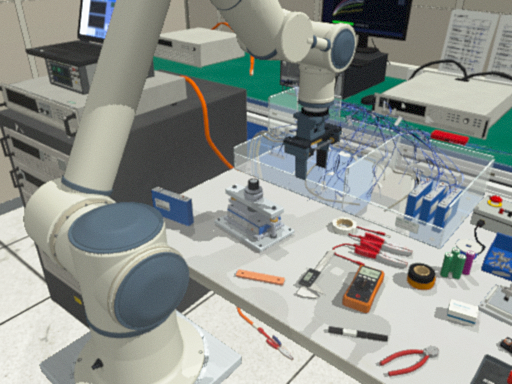

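View pics/side0.png

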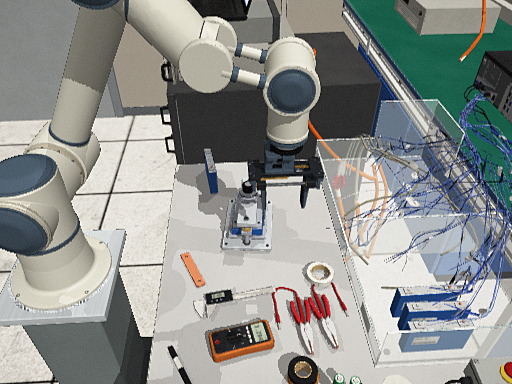

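View pics/wrist0.png

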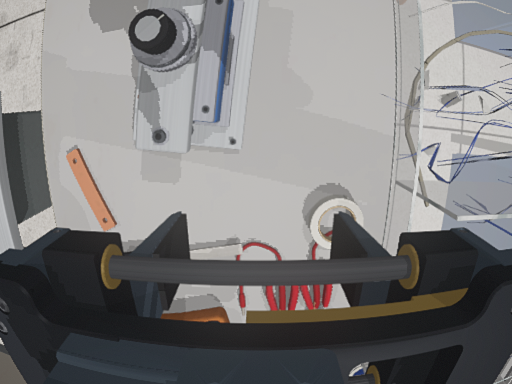

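Scene: knob top near (253,184). Side: near (248,184). Wrist: near (153,31), with the busbar, tape and spare cell well clear. I'll refine the knob pixels on one enlarged composite and compute its position from these three estimates.

```bash
cat > h.py <<'E'
from bench import ctrl
import cv2,numpy as np
np.set_printoptions(precision=4,suppress=True)
def ray(n,u,v,tp=None,R=None):
    p=ctrl.camera_params(n)
    x,y=(u-p['cx'])/p['fx'],(v-p['cy'])/p['fy']
    if n=='wrist':
        r=np.hypot(x,y);d=np.array([x/r*np.sin(r),-y/r*np.sin(r),-np.cos(r)])
        T=np.eye(4);T[:3,:3]=R;T[:3,3]=tp;T=T@p['T_tool_cam']
    else: d=np.array([x,-y,-1]);T=p['pose']
    return T[:3,3],T[:3,:3]@d
def atz(n,u,v,z,tp=None,R=None):
    o,d=ray(n,u,v,tp,R);return o+d*(z-o[2])/d[2]
E
python3 - <<'E'
from h import *
tp,R=ctrl.current_tool_pos(),ctrl.current_eef_rot()
print(atz('scene',253,181,.171),atz('side',248,184,.171),atz('wrist',153,31,.171,tp,R))
o=[]
for n,u,v,w in(('scene',253,195,32),('side',248,195,32),('wrist',160,40,40)):
    o.append(cv2.resize(cv2.imread(f'pics/{n}0.png')[v-w:v+w,u-w:u+w],(264,264),interpolation=cv2.INTER_CUBIC))
cv2.imwrite('pics/crop.png',np.hstack(o))
E
```

```text
[0.5389 0.1416 0.171 ] [0.5426 0.1431 0.171 ] [0.5456 0.1406 0.171 ]
```

View pics/crop.png

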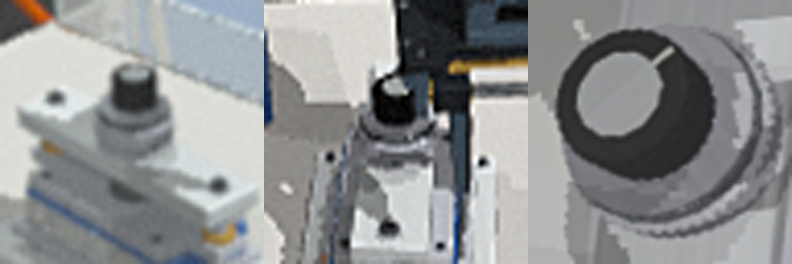

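Composite crop: in the wrist view the knob's top cap is centred near (148,28), slightly off my first estimate. All three cameras agree on the axis within about 5 mm: (0.543, 0.141). I'll move above it at the starting yaw for a close look.

```bash
cat >> h.py <<'E'
def Rth(deg):  # clockwise-from-above yaw; 0 = start orientation
    a=np.radians(-deg);c,s=np.cos(a),np.sin(a)
    return np.array([[c,-s,0],[s,c,0],[0,0,1]])@np.array([[0,1,0],[1,0,0],[0,0,-1.]])
E
python3 - <<'E'
from h import *
P=[.544,.141,.25]
for th in(-115,0,97):
  for z in(.25,.15,.1175): print(th,z,ctrl.ik([.544,.141,z],Rth(th)))
try:
    ctrl.goto(P,Rth(-115))
except ctrl.MotionError as e: print(e)
tp,R=ctrl.current_tool_pos(),ctrl.current_eef_rot()
im=ctrl.read_camera('wrist');cv2.imwrite('pics/w1.png',im)
print(repr(tp),repr(R),ctrl.current_t(),ctrl.current_q())
np.savez('w1.npz',tp=tp,R=R)
E
```

```text
-115 0.25 [   8.4429   21.2272   83.2486   -0.       75.5241 -106.5571]
-115 0.15 [   8.4429   27.3521   90.5374   -0.       62.1105 -106.5571]
-115 0.1175 [   8.4429   29.7623   92.4184   -0.       57.8193 -106.5571]
0 0.25 [ 8.4429 21.2272 83.2486 -0.     75.5241  8.4429]
0 0.15 [ 8.4429 27.3521 90.5374 -0.     62.1105  8.4429]
0 0.1175 [ 8.4429 29.7623 92.4184 -0.     57.8193  8.4429]
97 0.25 [  8.4429  21.2272  83.2486  -0.      75.5241 105.4429]
97 0.15 [  8.4429  27.3521  90.5374  -0.      62.1105 105.4429]
97 0.1175 [  8.4429  29.7623  92.4184  -0.      57.8193 105.4429]
array([0.5441, 0.1408, 0.2499]) array([[-0.9069, -0.4214, -0.0001],
       [-0.4214,  0.9069, -0.    ],
       [ 0.0001, -0.    , -1.    ]]) 1.8167 [   8.4186   21.2426   83.2428   -0.0036   75.5215 -106.5064]
```

View pics/w1.png

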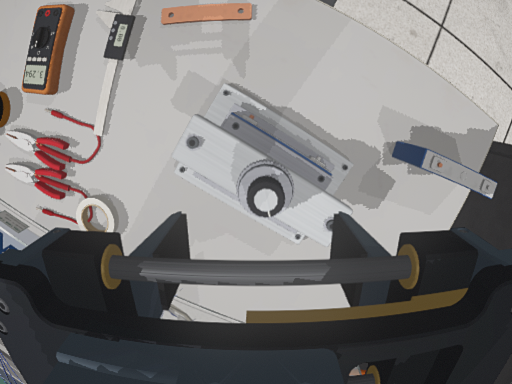

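Knob cap is centred at (265,199), with the ring outline about x 236–294. It lies midway between the fingers and nothing obstructs them. Next: compute, correct, descend and grip.

```bash
python3 - <<'E'
from h import *
d=np.load('w1.npz')
c=atz('wrist',265,199,.171,d['tp'],d['R']);c2=atz('wrist',148,28,.171,[.6247,0,.2135],Rth(0));print(c,c2)
xy=c[:2]
if np.hypot(*(xy-[.544,.141]))<.006:
    np.save('xy.npy',xy)
    ctrl.move_l([*xy,.19],vel=.15,ori=Rth(-115))
    print(ctrl.move_l([*xy,.1505],vel=.05,contact_N=8),ctrl.current_tool_pos(),ctrl.current_contact_force(),ctrl.current_wrist_torque())
    ctrl.command_gripper(.2)
    print(ctrl.current_grip_width()*91,ctrl.current_grasp_force(),ctrl.current_contact_force(),ctrl.current_wrist_torque(),ctrl.current_tool_pos(),ctrl.current_t())
E
```

```text
[0.5402 0.1433 0.171 ] [0.5408 0.1453 0.171 ]
False [0.5404 0.1434 0.1507] [-0.5408  0.1172 -0.2267] [ 0.1644 -0.1013  0.0205]
32.787063042589274 29.992546141147614 [-2.8963  7.4261  3.7394] [ 1.3229  0.5257 -0.0401] [0.5399 0.1441 0.1506] 4.225
```

```bash
cat >> h.py <<'E'
def st(): return ctrl.current_wrist_torque()[2],ctrl.current_contact_force()
E
python3 - <<'E'
from h import *
xy=np.load('xy.npy'); n=np.array([-.4214,.9069])
for i in range(3):
    f=ctrl.current_contact_force()[:2]@n
    xy=xy+n*np.clip(f*1e-4,-.001,.001)
    ctrl.move_l([*xy,.1505],vel=.02,ori=Rth(-115)); print(f,xy,st(),ctrl.current_t())
np.save('xyk.npy',xy)
th=-115
while th<-60:
    th+=8; q=ctrl.ik([*xy,.1505],Rth(th)); ctrl.movej(q)
    t,f=st(); print(th,round(t,3),f,ctrl.current_grasp_force(),ctrl.current_t(),flush=True)
    if abs(t)>.2 or np.linalg.norm(f)>30: break
E
```

```text
7.9552128929107 [0.5399 0.1441] (np.float64(-0.04918180182732277), array([-1.2616,  3.5953,  3.0937])) 4.475
3.792189960624243 [0.5397 0.1444] (np.float64(0.020123567658288342), array([-1.8098,  0.8353,  4.0861])) 4.725
1.5201612702618166 [0.5397 0.1445] (np.float64(-0.0036429551951440977), array([ 0.0214, -1.1042,  4.5489])) 4.975
-107 -0.091 [-1.8015 -1.6464  5.3887] 29.992271661758423 5.2417
-99 -0.036 [-1.8687 -0.196   6.1198] 29.992336928844452 5.5083
-91 -0.026 [-1.1824  2.5741  5.1255] 29.99253362417221 5.775
-83 -0.091 [-1.5685  2.2847  6.5316] 29.9926695227623 6.0417
-75 -0.003 [-1.0148  4.5715  7.0923] 29.992452263832092 6.3083
-67 -0.048 [-0.9307  6.1335  5.2792] 29.994560480117798 6.575
-59 0.003 [-0.8992  7.9945  6.0782] 29.996517598628998 6.8417
```

```bash
cat >> h.py <<'E'
def turn(xy,z,th,d,lim,thmax,flim=35,gain=6e-5):
    s=np.sign(d)
    while s*(thmax-th)>0:
        th+=d; ctrl.movej(ctrl.ik([*xy,z],Rth(th)))
        T=[];F=[]
        for _ in range(4): a,b=st();T.append(a);F.append(b);ctrl.sleep(.01)
        t=np.mean(T);f=np.mean(F,0); xy=xy+np.clip(gain*f[:2],-.0006,.0006)
        e=ctrl.current_eef_rot(); a=np.degrees(np.arctan2(e[0,0],e[1,0]))
        print(th,round(a,1),round(t,3),f,round(ctrl.current_grip_width()*91,2),round(ctrl.current_t(),2),flush=True)
        if abs(t)>lim or np.linalg.norm(f)>flim: break
    return xy,th
E
python3 - <<'E'
from h import *
xy,th=turn(np.load('xyk.npy'),.1505,-59,8,.2,40)
np.save('xyk.npy',xy);print(xy,th)
E
```

```text
-51 -51.0 -0.049 [-0.1859  8.4175  6.1233] 33.33 7.14
-43 -43.0 -0.075 [0.4316 5.5659 5.954 ] 32.92 7.44
-35 -35.0 -0.06 [0.1963 3.9107 5.9116] 33.02 7.74
-27 -27.0 -0.01 [1.773  2.4896 5.7856] 33.08 8.04
-19 -19.0 0.074 [1.9383 2.3411 5.5167] 33.25 8.34
-11 -11.0 0.098 [1.8708 1.6794 5.8328] 33.21 8.64
-3 -3.0 0.15 [2.4494 0.6114 5.2269] 33.11 8.94
5 5.0 0.199 [2.1537 0.3085 6.4733] 33.07 9.24
13 13.0 0.255 [ 2.6828 -0.0489  5.9976] 33.08 9.54
[0.5405 0.1461] 13
```

```bash
python3 - <<'E'
from h import *
xy,th=turn(np.load('xyk.npy'),.1505,13,4,.395,50)
np.save('xyk.npy',xy);print(xy,th)
E
```

```text
17 17.0 0.399 [ 2.3985 -0.555   6.6644] 33.15 9.82
[0.5406 0.146 ] 17
```

```bash
python3 - <<'E'
from h import *
T=[]
for _ in range(10): T.append(st()[0]);ctrl.sleep(.03)
print('rest',np.array(T))
xy,th=np.load('xyk.npy'),17
for k in range(2):
    th+=2; ctrl.movej(ctrl.ik([*xy,.1505],Rth(th)));T=[]
    for _ in range(10): T.append(st()[0]);ctrl.sleep(.02)
    print(th,np.array(T),np.mean(T),ctrl.current_t())
E
```

```text
rest [0.4097 0.4629 0.4179 0.4125 0.4354 0.4251 0.3825 0.3753 0.4202 0.378 ]
19 [0.171  0.1533 0.1493 0.1738 0.1788 0.0933 0.1391 0.1735 0.2183 0.156 ] 0.16064932872444698 10.575
21 [0.178  0.1719 0.1912 0.1333 0.1394 0.113  0.1314 0.2087 0.217  0.1093] 0.15932652402544129 10.9917
```

```bash
python3 - <<'E'
from h import *
im=ctrl.read_camera('wrist');cv2.imwrite('pics/w2.png',im)
a=cv2.imread('pics/w1.png')
f=lambda i,v:cv2.resize(i[v-50:v+50,215:315],(390,390),interpolation=cv2.INTER_CUBIC)
cv2.imwrite('pics/c2.png',np.hstack([f(a,199),f(im,215)]))
E
```

```text
(no output)
```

View pics/c2.png

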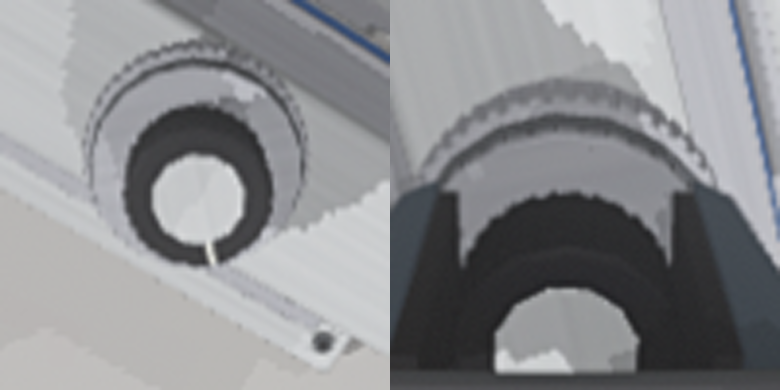

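The wrist view shows the knob still centred between the pads. Its pointer line is hidden under the gripper's crossbar, so I can't see whether it has slipped. I'll step on and watch the torque.

```bash
python3 - <<'E'
from h import *
xy,th=np.load('xyk.npy'),21
for k in range(4):
    th+=5; ctrl.movej(ctrl.ik([*xy,.1505],Rth(th)));T=[]
    for _ in range(8): T.append(st()[0]);ctrl.sleep(.01)
    a=ctrl.current_q()[5]-ctrl.ik([*xy,.1505],Rth(th))[5]
    print(th,round(np.mean(T),3),round(np.std(T),3),'q6err',round(a,2),st()[1],round(ctrl.current_grip_width()*91,2),ctrl.current_t())
    if np.mean(T)>.42: break
E
```

```text
26 0.178 0.031 q6err -0.0 [ 6.7867 -1.1885  2.7658] 33.29 11.3583
31 0.181 0.039 q6err -0.0 [ 4.9635 -2.4715  8.2569] 33.66 11.675
36 0.222 0.025 q6err -0.0 [-1.2116  4.7378  9.7375] 33.03 11.9917
41 0.209 0.032 q6err -0.01 [8.5362 1.7581 1.835 ] 33.24 12.3083
```

The torque plateaus near 0.2 N m with jittery lateral forces, so the 30 N grip is slipping on the 34 mm knob. The skirt is part of the spindle and 52 mm across, which gives about 1.5 times the torque at the same grip. I'll release, read the torque bias, and regrasp on the skirt with the tips above the washer.

```bash
python3 - <<'E'
from h import *
xy=np.array([.5406,.146])
ctrl.command_gripper(.75);ctrl.sleep(.1)
def avg(n=15):
    T=[];F=[]
    for _ in range(n): a,b=st();T.append(a);F.append(b);ctrl.sleep(.01)
    return round(np.mean(T),3),np.mean(F,0)
print('free',avg(),ctrl.current_tool_pos())
ctrl.move_l([*xy,.1438],vel=.03,ori=Rth(41));print('low',avg(),ctrl.current_tool_pos())
ctrl.command_gripper(.4);print(ctrl.current_grip_width()*91,ctrl.current_grasp_force(),avg(),ctrl.current_t())
th=41
for k in range(3):
    th+=4; ctrl.movej(ctrl.ik([*xy,.1438],Rth(th)))
    t,f=avg(8);print(th,t,f,round(ctrl.current_grip_width()*91,2),ctrl.current_t())
    if t>.4: break
E
```

```text
free (np.float64(-0.005), array([-0.0138,  0.0502, -0.1677])) [0.5406 0.146  0.1505]
low (np.float64(-0.002), array([-0.2391,  0.1464, -0.0828])) [0.5407 0.146  0.1438]
49.86850475111655 30.003134608268738 (np.float64(0.115), array([ 4.7917, -3.5366, -2.143 ])) 14.2917
45 0.116 [ 4.0771 -4.607  -2.043 ] 50.16 14.6083
49 0.148 [ 5.0908 -4.5566 -1.7549] 50.26 14.925
53 0.153 [ 4.8576 -4.4856 -1.7073] 50.04 15.2417
```

```bash
python3 - <<'E'
from h import *
xy=np.array([.5410,.1456])
def avg(n=15):
    T=[];F=[]
    for _ in range(n): a,b=st();T.append(a);F.append(b);ctrl.sleep(.01)
    return round(np.mean(T),3),np.mean(F,0)
th=53
for k in range(4):
    th+=4; ctrl.movej(ctrl.ik([*xy,.1438],Rth(th)))
    t,f=avg(6);print(th,t,f,round(ctrl.current_grip_width()*91,2),ctrl.current_t())
    if t>.4: break
ctrl.command_gripper(.8)
ctrl.move_l([*xy,.25],vel=.2,ori=Rth(th));ctrl.sleep(.1)
tp,R=ctrl.current_tool_pos(),ctrl.current_eef_rot()
im=ctrl.read_camera('wrist');cv2.imwrite('pics/w3.png',im);print(tp,th,ctrl.current_t())
a=cv2.imread('pics/w1.png')
f=lambda i,v:cv2.resize(i[v-30:v+30,235:295],(390,390),interpolation=cv2.INTER_CUBIC)
cv2.imwrite('pics/c3.png',np.hstack([f(a,195),f(im,195)]))
E
```

```text
57 0.149 [ 5.0922 -4.2659 -0.4887] 49.8 15.5417
61 0.165 [ 5.4981 -2.9596  0.0699] 50.17 15.8417
65 0.163 [ 5.4545 -5.2383  0.4663] 49.8 16.1417
69 0.187 [ 5.571  -5.9739 -0.404 ] 49.82 16.4417
[0.5402 0.1455 0.2484] 69 17.8167
```

View pics/c3.png

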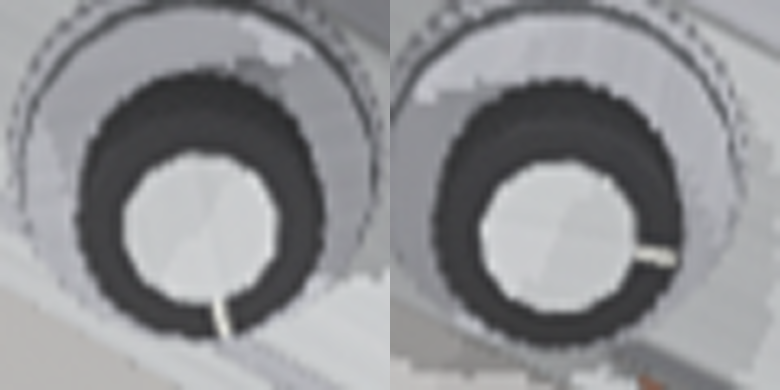

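The pointer line is at 77° in the first view (left) and 12° now (right). So the knob has turned 119° while the gripper turned 184°, and 65° was slip. A 30 N grip can't carry 0.4 N m. A fix is to grip the knob and press the fingertips down on the skirt, which is the same body, so its friction adds torque. I'll try that with force feedback.

```bash
cat >> h.py <<'E'
def avg(n=8):
    T=[];F=[]
    for _ in range(n): a,b=st();T.append(a);F.append(b);ctrl.sleep(.01)
    return round(np.mean(T),3),np.mean(F,0)
E
python3 - <<'E'
from h import *
d=np.load('w1.npz')
a=atz('wrist',266.1,200.1,.171,d['tp'],d['R']);b=atz('wrist',261.2,201.2,.171,ctrl.current_tool_pos(),ctrl.current_eef_rot())
m=(a+b)[:2]/2;print(a,b,m)
xy=np.array([.5408,.1456])
if np.hypot(*(m-xy))<.0015: xy=(m+xy)/2
th=-20
ctrl.goto([*xy,.19],Rth(th)); ctrl.move_l([*xy,.1535],vel=.1)
print('touch',ctrl.move_l([*xy,.1455],vel=.02,contact_N=8),ctrl.current_tool_pos(),avg())
z=ctrl.current_tool_pos()[2]
ctrl.command_gripper(.2); print(ctrl.current_grip_width()*91,avg())
for k in range(14):
    f=avg(4)[1]
    if f[2]>55: break
    z-=.0006; ctrl.move_l([*xy,z],vel=.02,ori=Rth(th))
print(z,f,ctrl.current_tool_pos(),ctrl.current_t())
for k in range(3):
    th+=4; ctrl.movej(ctrl.ik([*xy,z],Rth(th)))
    t,f=avg(6);print(th,t,f,round(ctrl.current_grip_width()*91,2),ctrl.current_t())
    if t>.4 or np.linalg.norm(f)>95: break
print(z,xy)
E
```

```text
[0.5409 0.1467 0.171 ] [0.5408 0.1432 0.171 ] [0.5408 0.1449]
touch False [0.5408 0.1453 0.1455] (np.float64(-0.0), array([ 0.03  ,  0.1838, -0.0597]))
49.16596193533175 (np.float64(0.073), array([-0.2546,  0.0703,  1.048 ]))
0.13836083905872062 [-17.4462  -5.6379  57.9955] [0.5411 0.1451 0.1415] 24.4
-16 0.305 [-16.5268  -5.4346  57.6478] 50.13 24.7
-12 0.381 [-16.585   -5.7818  57.7478] 50.01 25.0
-8 0.362 [-16.3279  -6.3027  58.067 ] 50.43 25.3
0.13836083905872062 [0.5408 0.1453]
```

The fingers were open too wide and passed outside the skirt, so they pressed on the washer. I'll release, pre-close to 40 mm so the tips land on the skirt, and redo it.

```bash
python3 - <<'E'
from h import *
xy=np.array([.5408,.1453]);th=-8
ctrl.move_l([*xy,.146],vel=.03,ori=Rth(th)); ctrl.command_gripper(.7)
ctrl.move_l([*xy,.18],vel=.15); ctrl.command_gripper(.44); print(ctrl.current_grip_width()*91)
ctrl.move_l([*xy,.151],vel=.1)
print('touch',ctrl.move_l([*xy,.1445],vel=.02,contact_N=6),ctrl.current_tool_pos(),avg())
z=ctrl.current_tool_pos()[2]
ctrl.command_gripper(.2); print(ctrl.current_grip_width()*91,avg())
for k in range(8):
    f=avg(3)[1]
    if f[2]>58 or np.linalg.norm(f)>80: break
    z-=.0008; ctrl.move_l([*xy,z],vel=.02,ori=Rth(th))
print(z,f,ctrl.current_tool_pos(),ctrl.current_t())
for k in range(4):
    th+=4; ctrl.movej(ctrl.ik([*xy,z],Rth(th)))
    t,f=avg(6);print(th,t,f,round(ctrl.current_grip_width()*91,2),ctrl.current_t())
    if t>.4 or np.linalg.norm(f)>95: break
E
```

```text
39.86490587463457
touch True [0.5413 0.1454 0.1476] (np.float64(0.004), array([-1.1636, -0.275 ,  8.8138]))
33.45260529579392 (np.float64(-0.015), array([-4.0388, -0.8284, 11.114 ]))
0.14357391006523584 [-20.5786  -4.0048  65.5063] [0.541  0.1454 0.1474] 29.6167
-4 0.09 [-20.3085  -3.2359  65.6265] 33.26 29.9167
0 0.154 [-19.9043  -3.7035  65.4871] 33.07 30.2167
4 0.138 [-19.8266  -4.0068  65.3177] 33.01 30.5167
8 0.198 [-19.6887  -3.6879  65.827 ] 32.95 30.8167
```

```bash
python3 - <<'E'
from h import *
xy=np.array([.5408,.1453]);th=8;z=.14357
for k in range(9):
    th+=4; ctrl.movej(ctrl.ik([*xy,z],Rth(th)))
    t,f=avg(6);print(th,t,f,round(ctrl.current_grip_width()*91,2),round(ctrl.current_t(),2))
    if t>.37 or np.linalg.norm(f)>95: break
E
```

```text
12 0.213 [-19.4457  -3.6203  65.436 ] 33.05 31.12
16 0.235 [-19.7506  -3.9368  65.9247] 33.26 31.42
20 0.265 [-19.2794  -3.9006  65.4803] 33.34 31.72
24 0.264 [-19.2847  -3.8386  65.3309] 33.38 32.02
28 0.297 [-19.2215  -4.2955  65.6538] 33.23 32.32
32 0.336 [-18.8224  -4.2435  65.3384] 33.22 32.62
36 0.391 [-19.3378  -4.5942  65.3095] 33.17 32.92
```

The torque rose smoothly to 0.39 N m at the spring rate given, with steady forces, so there was no slip. I'll unload, release, check the pointer from above, then grip the ring.

```bash
python3 - <<'E'
from h import *
xy=np.array([.5408,.1453])
ctrl.move_l([*xy,.1478],vel=.03,ori=Rth(36)); print(avg(3))
ctrl.command_gripper(.95)
ctrl.move_l([*xy,.18],vel=.2); ctrl.goto([*xy,.25],Rth(100)); ctrl.sleep(.1)
im=ctrl.read_camera('wrist');cv2.imwrite('pics/w4.png',im)
cv2.imwrite('pics/c4.png',cv2.resize(im[165:225,235:295],(390,390),interpolation=cv2.INTER_CUBIC))
print(ctrl.current_tool_pos(),ctrl.current_t())
th=100
ctrl.move_l([*xy,.15],vel=.2,ori=Rth(th))
print(ctrl.move_l([*xy,.1175],vel=.06,contact_N=10),ctrl.current_tool_pos())
ctrl.command_gripper(.4);print(ctrl.current_grip_width()*91,avg(4),ctrl.current_t())
for d in [-4,-8,-8,-8]:
    th+=d; ctrl.movej(ctrl.ik([*xy,.1175],Rth(th)))
    t,f=avg(4);print(th,t,f,round(ctrl.current_grip_width()*91,2),round(ctrl.current_t(),2))
    if abs(t)>.5 or np.linalg.norm(f)>50: break
E
```

```text
(np.float64(0.154), array([ 1.0477, -1.781 ,  0.9887]))
[0.5406 0.1453 0.2495] 35.6917
False [0.5409 0.1453 0.1175]
57.32180133688486 (np.float64(0.035), array([-0.8724, -4.6144,  3.1787])) 37.625
96 0.039 [-0.866  -4.3548  5.1447] 57.21 37.91
88 0.018 [-1.7658 -5.5729  8.0494] 57.16 38.21
80 0.037 [-2.977  -5.2122 10.7768] 57.07 38.51
72 0.013 [-3.6647 -5.2538 13.4244] 56.98 38.81
```

View pics/c4.png

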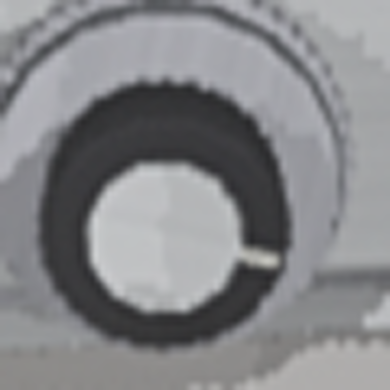

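The pointer is at 13° in the view, so the knob has now turned 150° in all, 31° more than before, which agrees with 0.39 N m. The ring is turning with the gripper (Fz climbs as the ring climbs). I'll continue, following its climb.

```bash
python3 - <<'E'
from h import *
xy=np.array([.5408,.1453]);th=72;z=.1182
for k in range(22):
    d=-8 if k==0 or abs(t)<.15 else -4
    th+=d; z+=.00127*np.radians(-d); ctrl.movej(ctrl.ik([*xy,z],Rth(th)))
    t,f=avg(4);xy=xy+np.clip(5e-5*f[:2],-.0004,.0004);print(th,t,f,round(z,4),round(ctrl.current_grip_width()*91,2),round(ctrl.current_t(),2))
    if abs(t)>.32 or np.linalg.norm(f)>45 or th<-110: break
print(repr(xy))
E
```

```text
64 0.045 [-0.6492 -5.9111  3.407 ] 0.1184 57.27 39.11
56 0.055 [-0.3364 -3.4463  3.5086] 0.1186 56.94 39.41
48 0.057 [-0.2279 -1.335   3.2119] 0.1187 57.09 39.71
40 0.148 [ 0.9706 -0.1985  0.0189] 0.1189 56.94 40.01
32 0.164 [ 2.5016  1.6325 -4.9425] 0.1191 57.01 40.31
28 0.032 [ 2.8945  1.513  -7.7967] 0.1192 57.18 40.59
20 0.238 [  2.6555   1.2547 -12.9788] 0.1194 57.1 40.89
16 -0.141 [  3.1293   0.9788 -17.4692] 0.1194 56.55 41.17
8 0.109 [  2.7977   0.4014 -23.6922] 0.1196 57.45 41.48
0 -0.064 [  2.3523   0.1078 -26.3812] 0.1198 56.68 41.77
-8 -0.143 [  2.4614   0.3312 -28.2752] 0.12 57.15 42.08
-16 -0.211 [  2.6073   0.4889 -30.0308] 0.1202 57.39 42.38
-20 -0.535 [  2.5405   0.3756 -30.4815] 0.1202 57.22 42.66
array([0.542 , 0.1451])
```

```bash
python3 - <<'E'
from h import *
xy=np.array([.542,.1451]);th=-20;z=.1202
print(avg(6))
z=.1190
for d in (-3,-3,-3):
    th+=d; ctrl.movej(ctrl.ik([*xy,z],Rth(th)))
    t,f=avg(6);print(th,t,f,round(ctrl.current_grip_width()*91,2),round(ctrl.current_t(),2))
    if abs(t)>.7: break
E
```

```text
(np.float64(-0.529), array([  2.3511,   0.2753, -30.2666]))
-23 -0.613 [-5.453  -1.0969 -7.1756] 56.99 43.01
-26 -0.619 [-5.9169 -1.5597 -7.3866] 57.42 43.31
-29 -0.654 [-5.8387 -1.4933 -6.5414] 56.69 43.61
```

```bash
python3 - <<'E'
from h import *
xy=np.array([.5412,.1453]);th=-29;z=.1185
ctrl.command_gripper(.72); ctrl.move_l([*xy,z],vel=.05,ori=Rth(th)); print('free',avg(4))
ctrl.command_gripper(.4); print(ctrl.current_grip_width()*91,avg(4))
for k in range(5):
    th-=2; ctrl.movej(ctrl.ik([*xy,z],Rth(th)))
    t,f=avg(6);print(th,t,f,round(ctrl.current_grip_width()*91,2),round(ctrl.current_t(),2))
    if abs(t)>.6: break
E
```

```text
free (np.float64(-0.026), array([0.2313, 0.0879, 0.3123]))
56.8736442309487 (np.float64(-0.012), array([-2.8283, -2.6152,  2.2122]))
-31 -0.674 [-4.3086 -3.4178  3.1476] 56.53 44.88
```

```bash
python3 - <<'E'
from h import *
xy=np.array([.5412,.1453]);th=-31;z=.1185
print(avg(6))
for d in (-1.5,-1.5):
    th+=d; ctrl.movej(ctrl.ik([*xy,z],Rth(th)))
    t,f=avg(8);print(th,t,f,round(ctrl.current_t(),2))
    if abs(t)>.7: break
E
```

```text
(np.float64(-0.664), array([-4.0293, -2.8786,  3.1755]))
-32.5 -0.786 [-4.2188 -3.153   3.5046] 45.25
```

The ring holds at about 0.7 N m, inside the 105–240 N band. I'll release, retreat and hand in.

```bash
python3 - <<'E'
from h import *
xy=np.array([.5412,.1453])
ctrl.command_gripper(.95)
ctrl.move_l([*xy,.26],vel=.15); ctrl.sleep(.3)
print(avg(3),ctrl.current_t()); print(ctrl.sign_off())
E
```

```text
(np.float64(-0.02), array([-0.3567,  0.1365,  0.2456])) 47.2917
the job is handed in; nothing more can be done
None
```

I handed the job in at 47 s: the knob read 0.39 N m on its last creep and the ring 0.79 N m (target 0.6), so I expect about 110–120 N on the cell and 185–210 N on the washer. Both are estimates inside the limits; neither force was measured, no verdict came back, and my first washer press may have disturbed things slightly.

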